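Line up dropper, funnel and beaker on a retort stand

TASK

Set up the retort stand for adding drops to the beaker: with a fingertip, gently push the lower arm round until its funnel is over the middle of the glass beaker, then push the upper arm round until the dropper's tip is over the middle of the funnel. Do not grip or lift anything, leave the beaker, flask, bottle and spotting tile where they stand, and leave both arms at rest.

Things in the scene. Friction and masses are not known exactly. Their poses are not given: they have to be found in the camera images.
- stand: Retort stand fixed to the bench: base plate 120 x 170 x 12 mm (x, y, z), steel post 12 mm thick, top at 262 mm. Origin on the post's axis at bench height; z up; -x is its front, roughly towards the robot. Two arms swing about the post. At the start the lower (funnel) arm points to the robot's left, the upper (dropper) arm to its right, the glassware in between.
- funnel_arm (a joint): Lower arm's angle, rad: 0 = along the stand's -x, growing anticlockwise from above (positive: robot's right), stops at +-1.75. Steel rod 10 mm thick, axis 145 mm above the bench, bare from 20 to 130 mm from the post, with a white funnel in a ring at its end. It swings level about the post and stays where left; about 1 N sideways, 100 mm from the post, moves it.
- dropper_arm (a joint): Upper arm's angle, rad: 0 = along the stand's -x, growing anticlockwise from above (positive: robot's right), stops at +-1.75. Steel rod 10 mm thick, axis 230 mm above the bench, bare from 20 to 155 mm from the post, with an upright glass dropper at its end, bulb top at 285 mm. It swings level about the post and stays where left; about 1 N sideways, 100 mm from the post, moves it.
- funnel_mouth (a point): Centre of the funnel's mouth, 165 mm above the bench and 170 mm from the post's axis. The mouth is 72 mm across; the funnel's stem, 12 mm thick, ends below it 110 mm above the bench and clears all the glassware.
- dropper_tip (a point): Lower tip of the glass dropper, 185 mm above the bench and 170 mm from the post's axis; it passes 20 mm above the funnel's mouth.
- beaker: The beaker to be filled: open straight-sided clear glass, 70 mm across (74 at the rim), 95 mm tall, loose, 130 g; the only open-topped wide vessel. Origin: centre of its underside; z up. It stands about 170 mm (within 9 mm) from the post in one of three places in front of the stand: straight ahead or about 38 degrees to either side.
- flask: Conical greenish glass flask, 76 mm across at the foot, 92 mm tall, loose. Origin: centre of its underside. Stands in another of the three places; not to be disturbed.
- amber_bottle: Small amber glass bottle with a black cap, 48 mm across, 90 mm tall, loose. Origin: centre of its underside. Stands in another of the three places; not to be disturbed.
- spot_tile: White spotting tile with round dimples, 70 x 110 x 12 mm, loose, on the bench to the right of the stand. Origin: centre of its underside; not to be disturbed.
Not all that is in view belongs to the job. Leave any blue look-alike of the beaker alone.

How it is judged (in metres and radians):
On the way, in this order (a step that is already met when the one before it is completed fails the run):
1. the lower arm's funnel is over the middle of the beaker, at rest (horizontal distance between funnel_mouth and beaker below 0.016 m and velocity of joint funnel_arm between -0.05 and 0.05 rad/s), for 0.2 s.
2. the dropper's tip is over the middle of the funnel, at rest, the funnel still over the beaker (all of step 1 and horizontal distance between dropper_tip and funnel_mouth below 0.012 m and velocity of joint dropper_arm between -0.05 and 0.05 rad/s), for 0.2 s.
At the end, for the whole second after the job is handed in: The funnel's centre is within 16 mm horizontally of the beaker's axis, the dropper's tip within 12 mm horizontally of the funnel's centre, both arms at rest (below 0.05 rad/s), and beaker, flask, bottle and tile upright and within 20 mm of where they started (all of step 2 and distance of each of beaker, flask, amber_bottle, spot_tile from where it was at the start of the episode below 0.02 m and angle between each of beaker, flask, amber_bottle's own z axis and vertical below 0.15 rad); the robot touches nothing.
It fails at once if the beaker, flask, bottle or tile is moved by more than 20 mm, tipped over, or lifted off the bench by more than 10 mm (not (distance of beaker from where it was at the start of the episode below 0.02 m) or not (distance of flask from where it was at the start of the episode below 0.02 m) or not (distance of amber_bottle from where it was at the start of the episode below 0.02 m) or not (distance of spot_tile from where it was at the start of the episode below 0.02 m) or not (angle between beaker's own z axis and vertical below 0.15 rad) or not (angle between flask's own z axis and vertical below 0.15 rad) or not (angle between amber_bottle's own z axis and vertical below 0.15 rad) or height (world z) of any of beaker, flask, amber_bottle, spot_tile above 0.01 m).
It fails at once if the stand or one of its arms is pushed harder than 20 N (contact force between the fingers and stand above 20 N).
It fails at once if an arm's rod is gripped between the fingers (touched while it lies midway between the pads) ((contact force between the fingers and stand above 1 N and y of the grasp point in the frame of funnel_mouth between -0.006 and 0.006 m and z of the grasp point in the frame of funnel_mouth between -0.032 and -0.008 m and x of the grasp point in the frame of funnel_mouth between 0.01 and 0.155 m) or (contact force between the fingers and stand above 1 N and y of the grasp point in the frame of dropper_tip between -0.006 and 0.006 m and z of the grasp point in the frame of dropper_tip between 0.033 and 0.057 m and x of the grasp point in the frame of dropper_tip between 0.01 and 0.155 m)).
It also fails if it takes over 64 s, if anything falls off the work surface, if the arm or the gripper's body presses on something with over 40 N, if the wrist force passes 120 N, or if a joint passes its speed limit or range.

ROBOT

A 7-joint arm with a two-finger parallel gripper is mounted at the origin on the work surface. World frame = base frame: x ahead of the robot, y to its left, z up, the work surface at z = 0. Lengths are in m, angles in degrees, forces in N, time in s.
With the tool pointing down it reaches from about 0.425 to 0.95 m from the base axis. Payload 4.7 kg.
Tool frame: the origin (TCP) lies on the centre line of the jaws, within the pads' length; the fingertips stand 14 mm ahead of it and the grasp point (between the pads) lies 5 mm behind it (env.nose_length is the z of the fingertips in the tool frame, in m); z points along the fingers, x is the direction in which the jaws open and shut, and the axes are right-handed (so a half turn about z gives the same grasp; the last joint's range is limited). The gripper opens to 85 mm and grips with 20 to 120 N. Pads are 22 mm wide; open, the fingers measure 114 mm over their backs; the gripper's body (76 mm by 85 mm) begins 54 mm behind the grasp point. The pads swing forward as they close: fully open they stand 13 mm farther back than shut.
Start: joints at [-77, 26.849, -2.785, 87.806, 1.381, 65.374, -4.715], TCP at [0.171, 0.653, 0.245] pointing down, gripper open.
Joint ranges: [-148.3, 148.3], [-19.14, 114.17], [-79.39, 73.82], [5.75, 140.21], [-59.74, 239.74], [12.07, 113.84], [-152.46, 152.46]. Speed limits (degrees/s): [147.25, 147.25, 180, 180, 180, 180, 180].

INTERFACE

Orientations are given as [roll, pitch, yaw] about the fixed x, y, z axes, in that order (R = Rz(yaw) Ry(pitch) Rx(roll)).
In Python, from bench import env, imaging gives the robot as it stands.
- The arm moves only by the tool step_arm, never from a script. Its argument "steps" is a list of rows, each an object with "dr": the turn, a rotation vector about the tool's x, y, z in degrees, a list of three; "delta_pos": the shift along the tool's x, y, z in m, a list of three; "hand": the finger opening in m, from 0 to 0.0854. In form: [{"dr": [wx, wy, wz], "delta_pos": [tx, ty, tz], "hand": hand}, ...]. A call has exactly 5 rows; each row is the pose to reach, as a shift and turn from the pose measured when the call began, along the tool's axes at that moment; what a row does not reach only later rows make up. A row lasts 1/12 s, in which the tool goes at most 41.7 mm and 7.16 degrees, less where a joint would pass 70% of its speed; a pose out of reach is approached as far as the arm can. A call with a gripper value outside its range is refused whole. The fingers move at their own pace and stop on an object; "newtons" is the grip in N (left out, the last holds). Time passes only in rows, so rows that repeat a pose let the fingers close, or fill a call up. It gives the time, the measured TCP pose, the force and the opening at its end, in the units of the state.
- env.read_state(): the state, without advancing time (a new reading comes with each control period).
- imaging.capture(name): name is "scene" or "top" or "wrist"; returns the picture (420x560x3 uint8, red, green, blue); there is no depth.
- imaging.camera_info(name): a dict with "camera_matrix" (3x3 intrinsics, pixels), "k1" (the pictures are not rectified: a ray, as slopes to the right and down, at radius r is drawn at 1 + k1 r^2 times it, then the intrinsics apply), "view" (4x4, takes a point from world to camera coordinates). Camera axes: x right, y up, looking along -z (the intrinsics and any distortion apply to the point x, -y, -z); pixel columns grow to the right and rows downward; lengths in m; the calibration is good to about 2 mm. A picture is of the moment at which its call begins: read the wrist's pose just before it. camera_info takes no time and is no camera call; for the wrist camera it gives the pose at the moment of the call.
- env.close_job(): hands the job in, once; it reports no verdict.
The state is a dict: "time_s": time; "joints": joint angles; "joint_vel": joint speeds; "joint_torque": joint torques, N m; "tool_pos": TCP position; "tool_rot": TCP orientation; "ft_force": force on the tool from outside, world axes, zero at the start; "torque": the same for the moment, N m; "grip_width": finger opening in m.
Only numpy, scipy, OpenCV 4.12 (cv2) and the standard library are available. Lean on these libraries where they do the work, as an engineer would, in place of code of your own. Each camera call takes 0.05 s, during which the arm holds its last target.

## Working session

There is one attempt and no reset: what is moved stays moved. The work goes in short steps, Python scripts to look and compute and a tool call to move; the robot and the scene stay as the last step left them, time stands still between calls to the robot, and variables do not carry over. Pictures are saved under pics/ and viewed, and the job is handed in when it is done.

Besides the shell and the picture viewer there is one more tool, called after ">>>" as a command line: name --argument value ..., lists and objects as JSON in quotes. step_arm: Moves the arm, as the interface text tells. Its arguments: {"type":"object","properties":{"steps":{"type":"array","items":{"type":"object","properties":{"dr":{"type":"array","items":{"type":"number"}},"delta_pos":{"type":"array","items":{"type":"number"}},"hand":{"type":"number"}}}},"newtons":{"type":"number"}},"required":["steps"]}

```bash
ls; mkdir -p pics; python3 - <<'E'
from bench import env, imaging
import cv2
print(env.read_state())
for n in ("scene","top"):
    cv2.imwrite(f"pics/{n}0.png",imaging.capture(n)[:,:,::-1])
    i=imaging.camera_info(n);print(n,i)
E
```

```text
pics
{'time_s': 0.0, 'joints': array([-76.99914801,  26.89525802,  -2.78486645,  87.87357411,
         1.38070235,  65.37378842,  -4.71625355]), 'joint_vel': array([ 0.0663151 , -0.04380097, -0.05684012, -0.10843495, -0.08463447,
       -0.06447552,  0.08032657]), 'joint_torque': array([-2.14655711e-04, -5.10294127e+01, -4.61049553e-02, -2.37717551e+01,
        1.07794322e-02,  7.35818903e-03,  3.09881827e-06]), 'tool_pos': array([0.17063582, 0.6525077 , 0.24428661]), 'tool_rot': array([1.79996391e+02, 1.09010180e-01, 7.53447505e+01]), 'ft_force': array([ 0.08193386,  0.02523745, -0.71426067]), 'torque': array([-0.01076495,  0.00309444,  0.04890492]), 'grip_width': 0.08554791075913723}
scene {'camera_matrix': array([[417.20150629,   0.        , 277.21083897],
       [  0.        , 417.20150629, 205.15995091],
       [  0.        ,   0.        ,   1.        ]]), 'k1': -0.04627328445999571, 'view': array([[-0.46165454,  0.887033  ,  0.00689557,  0.28228525],
       [-0.69640571, -0.367236  ,  0.61656857,  0.26376678],
       [ 0.54944897,  0.27983956,  0.78727101, -1.16598851],
       [ 0.        ,  0.        ,  0.        ,  1.        ]])}
top {'camera_matrix': array([[451.31106102,   0.        , 280.6327932 ],
       [  0.        , 451.31106102, 207.88905046],
       [  0.        ,   0.        ,   1.        ]]), 'k1': 0.006845772923806181, 'view': array([[-0.00482781, -0.99991219, -0.01234087, -0.04412556],
       [ 0.98299226, -0.00701102,  0.18351309, -0.50717351],
       [-0.1835835 , -0.01124501,  0.9829398 , -0.87895678],
       [ 0.        ,  0.        ,  0.        ,  1.        ]])}
```

View pics/scene0.png

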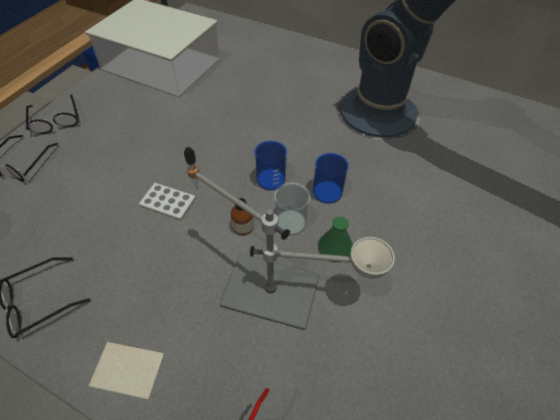

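View pics/top0.png

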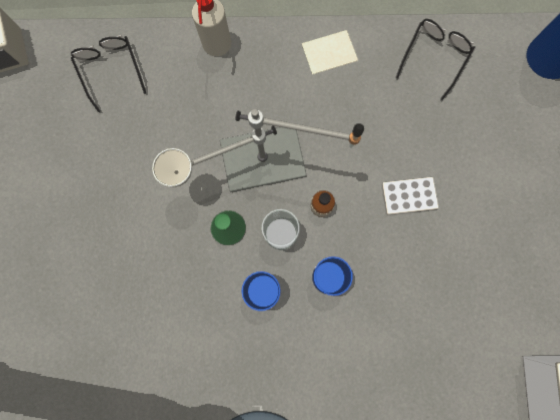

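```bash
cat > h.py <<'E'
from bench import env, imaging
import numpy as np, cv2
def info(n):
    i=imaging.camera_info(n); return i['camera_matrix'],i['k1'],i['view']
def proj(n,P,I=None):
    K,k,V=I or info(n); P=np.atleast_2d(np.asarray(P,float)); c=P@V[:3,:3].T+V[:3,3]
    s=np.c_[c[:,0]/-c[:,2],-c[:,1]/-c[:,2]]; r2=(s**2).sum(1,keepdims=True); s=s*(1+k*r2)
    return s@np.diag([K[0,0],K[1,1]])+K[:2,2]
def cast(n,uv,z,I=None):
    K,k,V=I or info(n); uv=np.atleast_2d(np.asarray(uv,float)); d=(uv-K[:2,2])/[K[0,0],K[1,1]]
    s=d.copy()
    for _ in range(20): s=d/(1+k*(s**2).sum(1,keepdims=True))
    ray=np.c_[s[:,0],-s[:,1],-np.ones(len(s))]@V[:3,:3]
    o=-V[:3,:3].T@V[:3,3]; t=(z-o[2])/ray[:,2]
    return o+ray*t[:,None]
E
python3 - <<'E'
from h import *
a=cv2.imread('pics/top0.png'); cv2.imwrite('pics/crop1.png',cv2.resize(a[95:295,150:400],None,fx=3,fy=3,interpolation=cv2.INTER_CUBIC))
a=cv2.imread('pics/scene0.png'); cv2.imwrite('pics/crop2.png',cv2.resize(a[135:335,165:415],None,fx=3,fy=3,interpolation=cv2.INTER_CUBIC))
E
```

```text
(no output)
```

View pics/crop1.png

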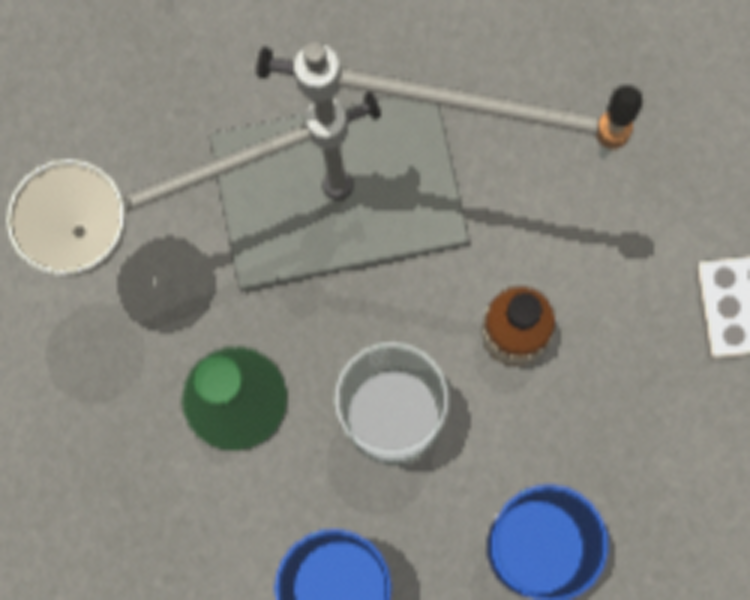

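View pics/crop2.png

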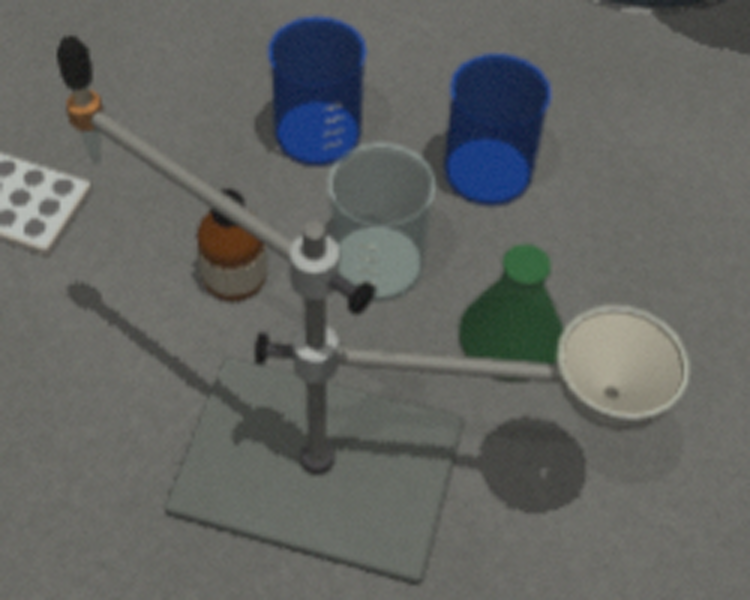

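```bash
python3 - <<'E'
from h import *
def T(c,z): return cast('top',np.array(c)/3+[150,95],z)[0].round(4)
def S(c,z): return cast('scene',np.array(c)/3+[165,135],z)[0].round(4)
r={}
for n,ct,cs,z in [('posttop',(316,50),(315,228),.262),('postbase',(338,185),(317,462),.012),('mouth',(66,216),(622,363),.165),('beaker rim',(391,402),(381,192),.095),('beaker floor',(393,412),(378,262),.004),('collar',(614,126),(84,105),.235),('bulbtop',(628,94),(72,45),.280),('flask top',(217,380),(526,264),.092),('cap top',(526,309),(230,200),.09),('blue1',(333,590),(318,48),.095),('blue2',(548,545),(500,85),.095)]:
    r[n]=(T(ct,z),S(cs,z)); print(n,*r[n])
E
```

```text
posttop [ 0.6266 -0.0091  0.262 ] [ 0.6264 -0.0063  0.262 ]
postbase [ 0.627  -0.0082  0.012 ] [ 0.6277 -0.006   0.012 ]
mouth [0.5619 0.1488 0.165 ] [0.5652 0.1508 0.165 ]
beaker rim [ 0.4565 -0.0469  0.095 ] [ 0.4671 -0.0421  0.095 ]
beaker floor [ 0.462  -0.0472  0.004 ] [ 0.4602 -0.0444  0.004 ]
collar [ 0.5914 -0.1736  0.235 ] [ 0.5923 -0.1723  0.235 ]
bulbtop [ 0.593  -0.1743  0.28  ] [ 0.5905 -0.1732  0.28  ]
flask top [0.472  0.0656 0.092 ] [0.4748 0.0672 0.092 ]
cap top [ 0.5179 -0.1353  0.09  ] [ 0.5174 -0.1311  0.09  ]
blue1 [ 0.3381 -0.0101  0.095 ] [ 0.3654 -0.1444  0.095 ]
blue2 [ 0.3653 -0.1452  0.095 ] [ 0.337  -0.0097  0.095 ]
```

```bash
cat >> h.py <<'E'
from scipy.spatial.transform import Rotation as R
def st():
    s=env.read_state(); print('t',round(s['time_s'],2),'pos',s['tool_pos'].round(4),'rot',s['tool_rot'].round(2),'F',s['ft_force'].round(2),'w',round(s['grip_width'],4)); return s
def plan(pos,yaw,n=5):
    s=st(); R0=R.from_euler('xyz',s['tool_rot'],degrees=True); R1=R.from_euler('xyz',[180,0,yaw],degrees=True)
    d=R0.inv().apply(np.array(pos)-s['tool_pos']); w=(R0.inv()*R1).as_rotvec(degrees=True)
    print('delta',d.round(4),'|d|',np.linalg.norm(d).round(3),'dr',w.round(2))
P=np.array([.627,-.0075]); 
def fing(phi,r,off,z):  # tool pos: at rod angle phi(deg), distance r, lateral offset along +phi
    a=np.radians(phi); return np.r_[P-r*np.array([np.cos(a),np.sin(a)])+off*np.array([np.sin(a),-np.cos(a)]),z]
E
python3 - <<'E'
from h import *
print(env.nose_length)
p=fing(-68,100,0,0)
print(fing(-68,.1,-.05,.25)); plan(fing(-68,.1,-.05,.25),-68)
E
```

```text
0.014
[0.63589853 0.10394872 0.25      ]
t 0.1 pos [0.1707 0.6525 0.2443] rot [1.800e+02 1.000e-01 7.534e+01] F [ 0.2  -0.04 -0.06] w 0.0851
delta [-0.413   0.5889 -0.0049] |d| 0.719 dr [1.3000e-01 4.0000e-02 1.4334e+02]
```

>>> step_arm --steps '[{"delta_pos": [-0.02,0.028,0],"dr": [0,0,6],"hand": 0},{"delta_pos": [-0.04,0.056,0],"dr": [0,0,12],"hand": 0},{"delta_pos": [-0.06,0.084,0],"dr": [0,0,18],"hand": 0},{"delta_pos": [-0.08,0.112,0],"dr": [0,0,24],"hand": 0},{"delta_pos": [-0.1,0.14,0],"dr": [0,0,30],"hand": 0}]'

```text
time_s: 0.52
tool_pos: [0.2815, 0.5187, 0.2441]
tool_rot: [179.9, 0.1, 45.1]
ft_force: [-0.2, -0.5, -1.1]
grip_width: 0.0255
```

```bash
python3 - <<'E'
from h import *
plan(fing(-68,.1,-.05,.25),-68)
E
```

```text
t 0.52 pos [0.2815 0.5187 0.2441] rot [1.7993e+02 1.3000e-01 4.5060e+01] F [-0.2  -0.53 -1.06] w 0.0255
delta [-0.0433  0.5438 -0.0051] |d| 0.546 dr [1.8000e-01 2.0000e-02 1.1306e+02]
```

>>> step_arm --steps '[{"delta_pos": [-0.003,0.036,0],"dr": [0,0,7],"hand": 0},{"delta_pos": [-0.006,0.072,0],"dr": [0,0,14],"hand": 0},{"delta_pos": [-0.009,0.108,0],"dr": [0,0,21],"hand": 0},{"delta_pos": [-0.012,0.144,0],"dr": [0,0,28],"hand": 0},{"delta_pos": [-0.015,0.18,0],"dr": [0,0,35],"hand": 0}]'

```text
time_s: 0.93
tool_pos: [0.399, 0.3792, 0.2441]
tool_rot: [179.9, 0.1, 9.7]
ft_force: [0.1, -0.1, 0.4]
grip_width: -0.0001
```

```bash
python3 - <<'E'
from h import *
plan(fing(-68,.1,-.05,.25),-68)
E
```

```text
t 0.93 pos [0.399  0.3792 0.2441] rot [1.7985e+02 1.0000e-01 9.7200e+00] F [ 0.06 -0.06  0.4 ] w -0.0001
delta [ 0.1871  0.3113 -0.0054] |d| 0.363 dr [ 1.900e-01 -2.000e-02  7.772e+01]
```

>>> step_arm --steps '[{"delta_pos": [0.02,0.032,0],"dr": [0,0,7],"hand": 0},{"delta_pos": [0.04,0.064,0],"dr": [0,0,14],"hand": 0},{"delta_pos": [0.06,0.096,0],"dr": [0,0,21],"hand": 0},{"delta_pos": [0.08,0.128,0],"dr": [0,0,28],"hand": 0},{"delta_pos": [0.1,0.16,0],"dr": [0,0,35],"hand": 0}]'

```text
time_s: 1.35
tool_pos: [0.5252, 0.2368, 0.2442]
tool_rot: [179.8, 0.0, -25.6]
ft_force: [0.1, 0.1, 0.3]
grip_width: 0.0002
```

```bash
python3 - <<'E'
from h import *
plan(fing(-68,.1,-.05,.25),-68)
E
```

```text
t 1.35 pos [0.5252 0.2368 0.2442] rot [ 1.7981e+02  2.0000e-02 -2.5610e+01] F [0.08 0.14 0.29] w 0.0002
delta [ 0.1573  0.072  -0.0056] |d| 0.173 dr [ 0.19 -0.05 42.39]
```

>>> step_arm --steps '[{"delta_pos": [0.032,0.014,0],"dr": [0,0,7],"hand": 0},{"delta_pos": [0.064,0.028,0],"dr": [0,0,14],"hand": 0},{"delta_pos": [0.096,0.042,0],"dr": [0,0,21],"hand": 0},{"delta_pos": [0.126,0.056,-0.002],"dr": [0,0,28],"hand": 0},{"delta_pos": [0.157,0.072,-0.004],"dr": [0,0,35],"hand": 0}]'

```text
time_s: 1.77
tool_pos: [0.6362, 0.1033, 0.2479]
tool_rot: [179.8, -0.1, -60.9]
ft_force: [0.6, 1.0, 0.5]
grip_width: -0.0003
```

```bash
python3 - <<'E'
from h import *
plan(fing(-68,.1,-.045,.145),-68)
I=imaging.capture('top'); cv2.imwrite('pics/top1.png',cv2.resize(I[:,:,::-1][60:320,100:440],None,fx=2,fy=2))
E
```

```text
t 1.77 pos [0.6362 0.1033 0.2479] rot [ 1.7979e+02 -5.0000e-02 -6.0910e+01] F [0.62 1.   0.46] w -0.0003
delta [-0.0014  0.0045  0.1029] |d| 0.103 dr [ 0.2  -0.07  7.09]
```

View pics/top1.png

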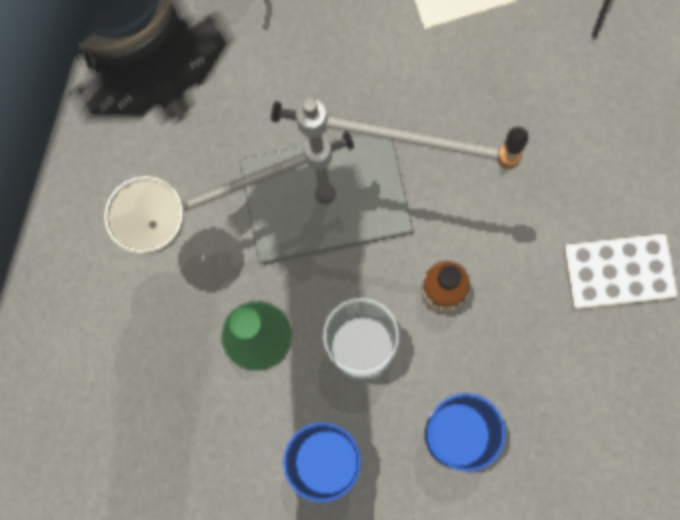

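>>> step_arm --steps '[{"delta_pos": [0,0,0.02],"dr": [0,0,3],"hand": 0},{"delta_pos": [0,0.001,0.045],"dr": [0,0,7],"hand": 0},{"delta_pos": [-0.001,0.002,0.07],"dr": [0,0,7],"hand": 0},{"delta_pos": [-0.001,0.003,0.09],"dr": [0,0,7],"hand": 0},{"delta_pos": [-0.001,0.004,0.103],"dr": [0,0,7],"hand": 0}]'

```text
time_s: 2.23
tool_pos: [0.6346, 0.0928, 0.143]
tool_rot: [179.7, -0.5, -68.6]
ft_force: [-0.0, 0.9, -0.1]
grip_width: -0.0001
```

```bash
python3 - <<'E'
from h import *
for phi,off in [(-68,-.017),(-58,-.017),(-48,-.017)]: plan(fing(phi,.1,off,.145),phi)
for n in ('scene','wrist'):
  I=imaging.capture(n); cv2.imwrite(f'pics/{n}2.png',I[:,:,::-1])
E
```

```text
t 2.23 pos [0.6346 0.0928 0.143 ] rot [179.72  -0.52 -68.64] F [-0.03  0.95 -0.08] w -0.0001
delta [-0.0095  0.0277 -0.0019] |d| 0.029 dr [ 0.28 -0.52 -0.65]
t 2.23 pos [0.6346 0.0928 0.143 ] rot [179.72  -0.52 -68.64] F [-0.03  0.95 -0.08] w -0.0001
delta [-0.0107  0.0453 -0.0018] |d| 0.047 dr [  0.32  -0.5  -10.65]
t 2.23 pos [0.6346 0.0928 0.143 ] rot [179.72  -0.52 -68.64] F [-0.03  0.95 -0.08] w -0.0001
delta [-0.0089  0.0629 -0.0017] |d| 0.064 dr [  0.37  -0.47 -20.65]
```

View pics/scene2.png

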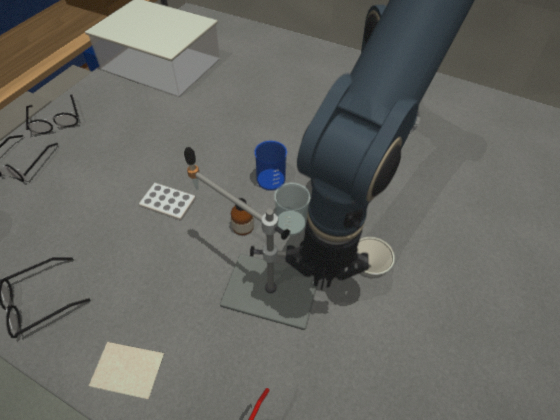

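View pics/wrist2.png

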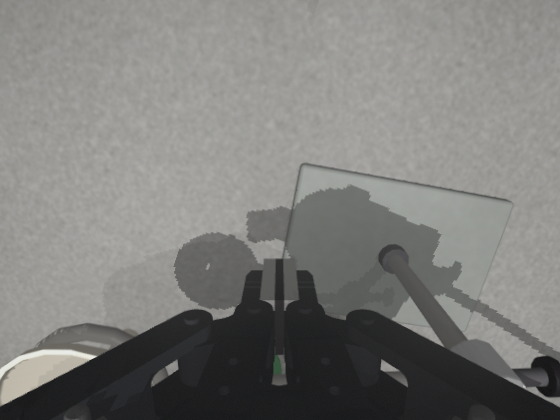

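>>> step_arm --steps '[{"delta_pos": [-0.004,0.006,-0.001],"dr": [0,0,0],"hand": 0},{"delta_pos": [-0.008,0.012,-0.001],"dr": [0,0,0],"hand": 0},{"delta_pos": [-0.012,0.018,-0.001],"dr": [0,0,0],"hand": 0},{"delta_pos": [-0.014,0.022,-0.001],"dr": [0,0,0],"hand": 0},{"delta_pos": [-0.014,0.025,-0.001],"dr": [0,0,0],"hand": 0}]'

```text
time_s: 2.75
tool_pos: [0.6053, 0.0974, 0.1452]
tool_rot: [179.7, -0.5, -68.6]
ft_force: [0.6, 0.1, 0.0]
grip_width: -0.0004
```

```bash
python3 - <<'E'
from h import *
for phi,off in [(-68,-.016),(-63,-.016),(-58,-.016),(-53,-.016),(-48,-.016)]: plan(fing(phi,.105,off,.145),phi)
E
```

```text
t 2.75 pos [0.6053 0.0974 0.1452] rot [179.73  -0.47 -68.6 ] F [0.65 0.08 0.02] w -0.0004
delta [0.0004 0.0032 0.0002] |d| 0.003 dr [ 0.28 -0.47 -0.6 ]
t 2.75 pos [0.6053 0.0974 0.1452] rot [179.73  -0.47 -68.6 ] F [0.65 0.08 0.02] w -0.0004
delta [-0.0005  0.0124  0.0003] |d| 0.012 dr [ 0.3  -0.46 -5.6 ]
t 2.75 pos [0.6053 0.0974 0.1452] rot [179.73  -0.47 -68.6 ] F [0.65 0.08 0.02] w -0.0004
delta [-0.0006  0.0217  0.0003] |d| 0.022 dr [  0.32  -0.45 -10.6 ]
t 2.75 pos [0.6053 0.0974 0.1452] rot [179.73  -0.47 -68.6 ] F [0.65 0.08 0.02] w -0.0004
delta [0.0001 0.0309 0.0004] |d| 0.031 dr [  0.34  -0.43 -15.6 ]
t 2.75 pos [0.6053 0.0974 0.1452] rot [179.73  -0.47 -68.6 ] F [0.65 0.08 0.02] w -0.0004
delta [0.0016 0.04   0.0004] |d| 0.04 dr [  0.36  -0.42 -20.6 ]
```

>>> step_arm --steps '[{"delta_pos": [0,0.004,0],"dr": [0,0,-1],"hand": 0},{"delta_pos": [-0.0005,0.01,0],"dr": [0,0,-4],"hand": 0},{"delta_pos": [-0.0005,0.017,0],"dr": [0,0,-8],"hand": 0},{"delta_pos": [-0.0005,0.024,0],"dr": [0,0,-12],"hand": 0},{"delta_pos": [0,0.031,0],"dr": [0,0,-15.6],"hand": 0}]'

```text
time_s: 3.17
tool_pos: [0.5767, 0.0866, 0.1459]
tool_rot: [179.7, -0.4, -52.7]
ft_force: [2.0, 1.2, -0.5]
grip_width: -0.0
```

```bash
python3 - <<'E'
from h import *
for phi,off in [(-53,-.016),(-43,-.016),(-33,-.016),(-28,-.016)]: plan(fing(phi,.105,off,.145),phi)
I=imaging.capture('top'); cv2.imwrite('pics/top3.png',cv2.resize(I[:,:,::-1][60:320,100:440],None,fx=2,fy=2))
E
```

```text
t 3.17 pos [0.5767 0.0866 0.1459] rot [179.73  -0.41 -52.74] F [ 2.05  1.24 -0.53] w -0.0
delta [0.0004 0.0004 0.0009] |d| 0.001 dr [ 0.27 -0.41  0.26]
t 3.17 pos [0.5767 0.0866 0.1459] rot [179.73  -0.41 -52.74] F [ 2.05  1.24 -0.53] w -0.0
delta [-0.0009  0.0189  0.001 ] |d| 0.019 dr [ 0.3  -0.38 -9.74]
t 3.17 pos [0.5767 0.0866 0.1459] rot [179.73  -0.41 -52.74] F [ 2.05  1.24 -0.53] w -0.0
delta [0.0011 0.0373 0.0011] |d| 0.037 dr [  0.33  -0.36 -19.74]
t 3.17 pos [0.5767 0.0866 0.1459] rot [179.73  -0.41 -52.74] F [ 2.05  1.24 -0.53] w -0.0
delta [0.0032 0.0463 0.0012] |d| 0.046 dr [  0.35  -0.34 -24.74]
```

View pics/top3.png

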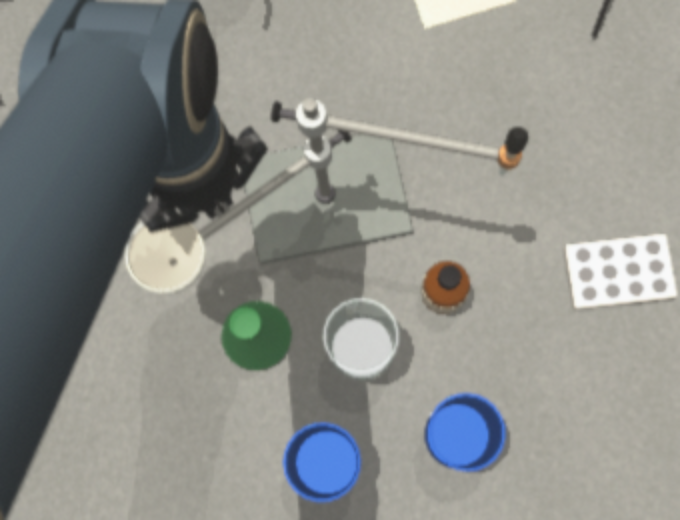

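The funnel (crop 165,257) is moving with the finger, with a contact force of about 2 N. I'll keep pushing.

>>> step_arm --steps '[{"delta_pos": [0,0.009,0.001],"dr": [0,0,-5],"hand": 0},{"delta_pos": [-0.001,0.018,0.001],"dr": [0,0,-10],"hand": 0},{"delta_pos": [0,0.027,0.001],"dr": [0,0,-15],"hand": 0},{"delta_pos": [0.001,0.036,0.001],"dr": [0,0,-20],"hand": 0},{"delta_pos": [0.003,0.046,0.001],"dr": [0,0,-24.7],"hand": 0}]'

```text
time_s: 3.63
tool_pos: [0.5412, 0.0554, 0.1458]
tool_rot: [179.6, -0.3, -27.8]
ft_force: [1.8, 0.8, -0.6]
grip_width: 0.0005
```

```bash
python3 - <<'E'
from h import *
for phi,off in [(-28,-.016),(-18,-.016),(-8,-.016),(-3,-.016)]: plan(fing(phi,.105,off,.145),phi)
E
```

```text
t 3.63 pos [0.5412 0.0554 0.1458] rot [179.62  -0.28 -27.77] F [ 1.79  0.81 -0.64] w 0.0005
delta [ 0.0003 -0.0007  0.0007] |d| 0.001 dr [ 0.38 -0.28  0.22]
t 3.63 pos [0.5412 0.0554 0.1458] rot [179.62  -0.28 -27.77] F [ 1.79  0.81 -0.64] w 0.0005
delta [-0.001   0.0177  0.0009] |d| 0.018 dr [ 0.4  -0.25 -9.78]
t 3.63 pos [0.5412 0.0554 0.1458] rot [179.62  -0.28 -27.77] F [ 1.79  0.81 -0.64] w 0.0005
delta [0.001  0.0361 0.001 ] |d| 0.036 dr [  0.42  -0.22 -19.78]
t 3.63 pos [0.5412 0.0554 0.1458] rot [179.62  -0.28 -27.77] F [ 1.79  0.81 -0.64] w 0.0005
delta [0.0032 0.0451 0.0011] |d| 0.045 dr [  0.43  -0.2  -24.78]
```

>>> step_arm --steps '[{"delta_pos": [0,0.009,0.001],"dr": [0,0,-5],"hand": 0},{"delta_pos": [-0.001,0.018,0.001],"dr": [0,0,-10],"hand": 0},{"delta_pos": [0,0.027,0.001],"dr": [0,0,-15],"hand": 0},{"delta_pos": [0.001,0.034,0.001],"dr": [0,0,-19],"hand": 0},{"delta_pos": [0.002,0.038,0.001],"dr": [0,0,-21],"hand": 0}]'

```text
time_s: 4.05
tool_pos: [0.525, 0.0201, 0.1454]
tool_rot: [179.6, -0.1, -6.7]
ft_force: [-0.4, 1.4, -0.4]
grip_width: -0.0
```

```bash
python3 - <<'E'
from h import *
for phi,off in [(-7,-.016),(0,-.016),(5,-.016),(9,-.016),(12.7,-.016)]: plan(fing(phi,.105,off,.145),phi)
for n in('top','scene'):
  I=imaging.capture(n); cv2.imwrite(f'pics/{n}4.png',I[:,:,::-1])
E
```

```text
t 4.05 pos [0.525  0.0201 0.1454] rot [ 1.7958e+02 -1.4000e-01 -6.7200e+00] F [-0.41  1.41 -0.41] w -0.0
delta [-0.0004 -0.001   0.0004] |d| 0.001 dr [ 0.42 -0.14  0.28]
t 4.05 pos [0.525  0.0201 0.1454] rot [ 1.7958e+02 -1.4000e-01 -6.7200e+00] F [-0.41  1.41 -0.41] w -0.0
delta [-0.0016  0.0119  0.0005] |d| 0.012 dr [ 0.43 -0.12 -6.72]
t 4.05 pos [0.525  0.0201 0.1454] rot [ 1.7958e+02 -1.4000e-01 -6.7200e+00] F [-0.41  1.41 -0.41] w -0.0
delta [-0.0015  0.0212  0.0006] |d| 0.021 dr [  0.43  -0.1  -11.72]
t 4.05 pos [0.525  0.0201 0.1454] rot [ 1.7958e+02 -1.4000e-01 -6.7200e+00] F [-0.41  1.41 -0.41] w -0.0
delta [-0.0009  0.0286  0.0006] |d| 0.029 dr [  0.44  -0.08 -15.72]
t 4.05 pos [0.525  0.0201 0.1454] rot [ 1.7958e+02 -1.4000e-01 -6.7200e+00] F [-0.41  1.41 -0.41] w -0.0
delta [0.0002 0.0353 0.0007] |d| 0.035 dr [  0.44  -0.07 -19.42]
```

View pics/top4.png

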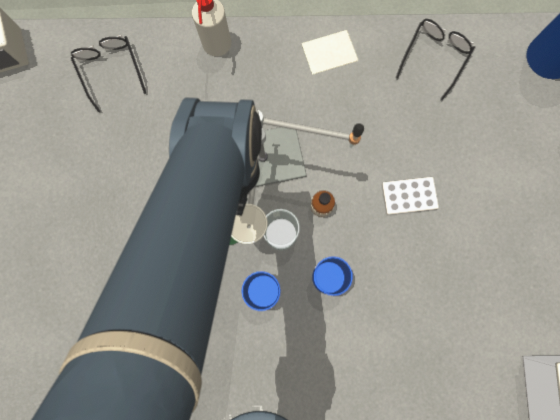

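View pics/scene4.png

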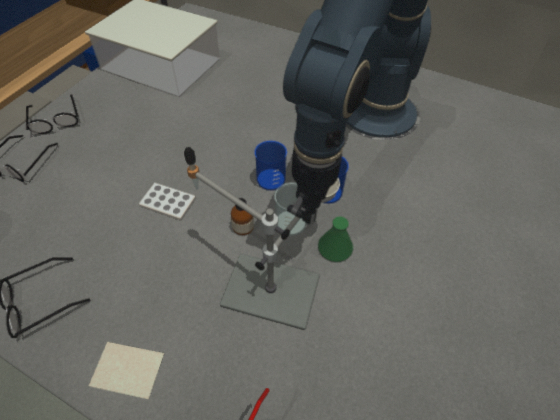

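>>> step_arm --steps '[{"delta_pos": [-0.001,0.007,0.0005],"dr": [0,0,-4],"hand": 0},{"delta_pos": [-0.0015,0.014,0.0005],"dr": [0,0,-8],"hand": 0},{"delta_pos": [-0.0015,0.02,0.0005],"dr": [0,0,-11],"hand": 0},{"delta_pos": [-0.001,0.025,0.0005],"dr": [0,0,-13.7],"hand": 0},{"delta_pos": [-0.001,0.027,0.0005],"dr": [0,0,-14.7],"hand": 0}]'

```text
time_s: 4.57
tool_pos: [0.5215, -0.0072, 0.1454]
tool_rot: [179.5, -0.1, 7.8]
ft_force: [0.6, 0.7, 0.8]
grip_width: -0.0001
```

```bash
python3 - <<'E'
from h import *
for phi,off in [(8,-.016),(10,-.016),(12.7,-.016)]: plan(fing(phi,.105,off,.145),phi)
I=imaging.capture('top'); cv2.imwrite('pics/top5.png',cv2.resize(I[:,:,::-1][180:280,210:350],None,fx=5,fy=5,interpolation=cv2.INTER_CUBIC))
I=imaging.capture('scene'); cv2.imwrite('pics/scene5.png',cv2.resize(I[:,:,::-1][130:300,210:390],None,fx=4,fy=4)[:600])
I=imaging.capture('wrist'); cv2.imwrite('pics/wrist5.png',I[:,:,::-1])
E
```

```text
t 4.57 pos [ 0.5215 -0.0072  0.1454] rot [ 1.7952e+02 -1.1000e-01  7.7600e+00] F [0.6  0.65 0.76] w -0.0001
delta [-0.0006 -0.001   0.0004] |d| 0.001 dr [ 0.48 -0.11 -0.24]
t 4.57 pos [ 0.5215 -0.0072  0.1454] rot [ 1.7952e+02 -1.1000e-01  7.7600e+00] F [0.6  0.65 0.76] w -0.0001
delta [-0.0011  0.0027  0.0004] |d| 0.003 dr [ 0.48 -0.1  -2.24]
t 4.57 pos [ 0.5215 -0.0072  0.1454] rot [ 1.7952e+02 -1.1000e-01  7.7600e+00] F [0.6  0.65 0.76] w -0.0001
delta [-0.0015  0.0077  0.0005] |d| 0.008 dr [ 0.48 -0.09 -4.94]
```

View pics/top5.png

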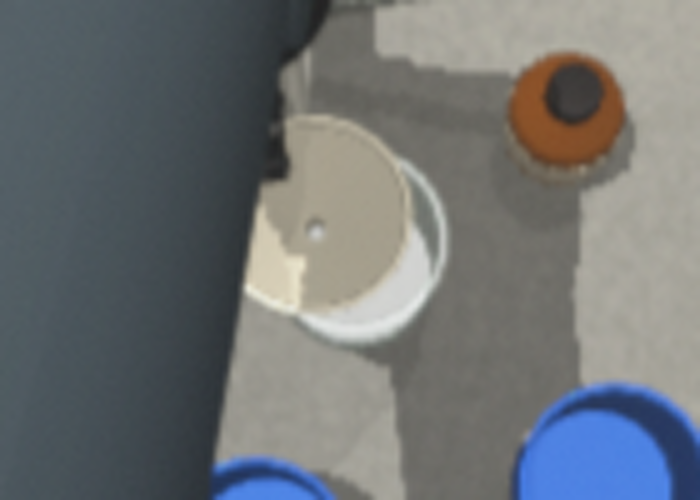

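View pics/scene5.png

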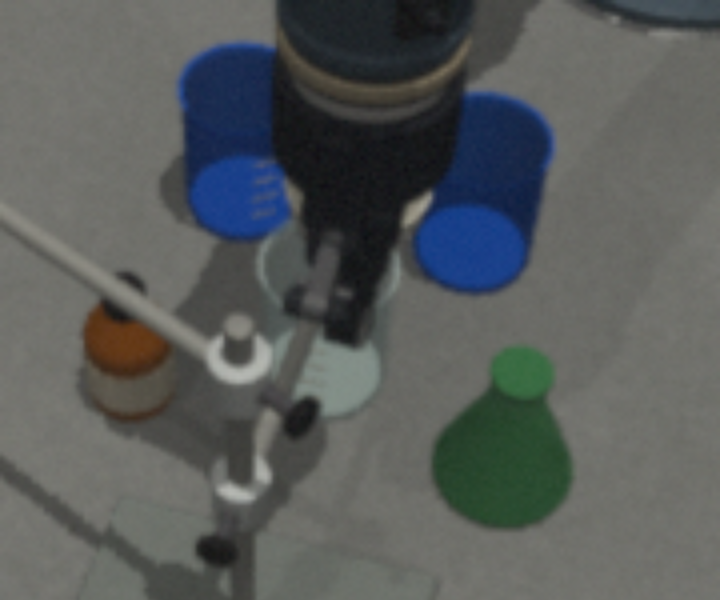

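View pics/wrist5.png

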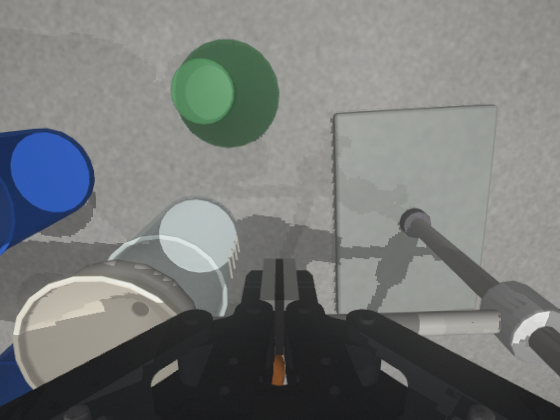

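```bash
cat >> h.py <<'E'
from scipy.optimize import least_squares
def circ(p,r=None):
    p=p[:,:2]
    if r: f=lambda q:np.hypot(*(p-q[:2]).T)-r; q=least_squares(f,p.mean(0)).x
    else: f=lambda q:np.hypot(*(p-q[:2]).T)-q[2]; q=least_squares(f,np.r_[p.mean(0),.036]).x
    return q.round(4), (f(q)*1000).round(1)
def ang(c): d=P-np.array(c)[:2]; return np.degrees(np.arctan2(d[1],d[0])).round(2), np.hypot(*d).round(4)
E
python3 - <<'E'
from h import *
p=np.array([(318,115),(370,137),(405,190),(411,225),(395,268),(350,305),(300,314),(262,300)])/5+[210,180]
w=cast('top',p,.165)
for r in(None,.036): q=circ(w,r);print(q,ang(q[0]))
# beaker rim from initial top crop
p=np.array([(391,342),(350,365),(335,402),(352,445),(391,461),(432,442),(448,402),(430,360)])/3+[150,95]
w=cast('top',p,.095)
for r in(None,.037): q=circ(w,r);print('beaker',q,ang(q[0]))
p=np.array([(381,146),(335,170),(328,195),(345,222),(381,235),(415,222),(433,192),(420,165)])/3+[165,135]
w=cast('scene',p,.095)
for r in(None,.037): q=circ(w,r);print('beaker s',q,ang(q[0]))
E
```

```text
(array([ 0.458 , -0.0332,  0.0354]), array([ 0.6, -0.4, -0.7,  0.5,  0.3, -0.1,  0.3, -0.4])) (np.float64(8.65), np.float64(0.1709))
(array([ 0.4582, -0.0325]), array([-0.3, -0.8, -0.7,  0.6,  0.3, -0.2, -0.1, -1.2])) (np.float64(8.42), np.float64(0.1706))
beaker (array([ 0.4567, -0.0472,  0.037 ]), array([ 1.9, -1.1, -0.8,  0.5,  1. , -0.4, -0.8, -0.3])) (np.float64(13.12), np.float64(0.1749))
beaker (array([ 0.4567, -0.0472]), array([ 2. , -1.1, -0.7,  0.5,  1. , -0.4, -0.7, -0.2])) (np.float64(13.12), np.float64(0.1749))
beaker s (array([ 0.4655, -0.0435,  0.0365]), array([ 2.6, -1.4, -0.8,  0.2,  2. , -0.9, -0.7, -1. ])) (np.float64(12.57), np.float64(0.1655))
beaker s (array([ 0.4654, -0.0435]), array([ 2. , -2. , -1.3, -0.2,  1.6, -1.3, -1.2, -1.6])) (np.float64(12.56), np.float64(0.1656))
```

>>> step_arm --steps '[{"delta_pos": [0,0.002,0],"dr": [0,0,-1],"hand": 0},{"delta_pos": [0,0.004,0],"dr": [0,0,-2],"hand": 0},{"delta_pos": [0,0.006,0],"dr": [0,0,-3],"hand": 0},{"delta_pos": [0,0.0073,0],"dr": [0,0,-4],"hand": 0},{"delta_pos": [0,0.008,0],"dr": [0,0,-4.3],"hand": 0}]'

```text
time_s: 5.13
tool_pos: [0.5219, -0.015, 0.1451]
tool_rot: [179.5, 0.0, 12.0]
ft_force: [-0.9, 0.9, -0.4]
grip_width: -0.0003
```

>>> step_arm --steps '[{"delta_pos": [0,-0.004,0],"dr": [0,0,0],"hand": 0},{"delta_pos": [0,-0.015,0],"dr": [0,0,0],"hand": 0},{"delta_pos": [0,-0.03,0],"dr": [0,0,0],"hand": 0},{"delta_pos": [0,-0.045,0],"dr": [0,0,0],"hand": 0},{"delta_pos": [0,-0.05,0],"dr": [0,0,0],"hand": 0}]'

```text
time_s: 5.55
tool_pos: [0.5111, 0.037, 0.1446]
tool_rot: [179.6, 0.0, 12.2]
ft_force: [-0.4, 0.3, 0.1]
grip_width: -0.0001
```

```bash
python3 - <<'E'
from h import *
st()
I=imaging.capture('top'); cv2.imwrite('pics/top6.png',cv2.resize(I[:,:,::-1][180:280,210:350],None,fx=5,fy=5,interpolation=cv2.INTER_CUBIC))
E
```

```text
t 5.55 pos [0.5111 0.037  0.1446] rot [1.7959e+02 1.0000e-02 1.2240e+01] F [-0.4   0.33  0.12] w -0.0001
```

View pics/top6.png

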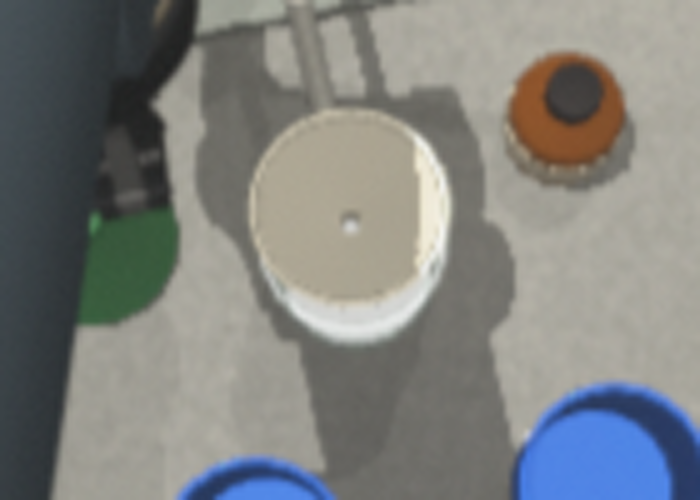

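```bash
python3 - <<'E'
from h import *
p=np.array([(350,107),(300,123),(258,165),(249,207),(264,256),(310,295),(345,303),(395,292),(436,255),(451,207),(435,155),(395,118)])/5+[210,180]
w=cast('top',p,.165)
q=circ(w);print(q,ang(q[0]))
plan(fing(78,.1,-.0,.3),78)
E
```

```text
(array([ 0.4613, -0.0472,  0.0353]), array([ 0. , -0.8,  0.4,  0.5,  0.1, -0.2, -0.2, -0.3,  0.1,  0.6, -0.1,
       -0.1])) (np.float64(13.47), np.float64(0.1704))
t 5.6 pos [0.5111 0.037  0.1446] rot [1.7959e+02 2.0000e-02 1.2280e+01] F [-0.39 -0.43  0.09] w -0.0002
delta [ 0.0626  0.1604 -0.1542] |d| 0.231 dr [  0.36   0.25 -65.72]
```

>>> step_arm --steps '[{"delta_pos": [0,0,-0.04],"dr": [0,0,0],"hand": 0},{"delta_pos": [0,0,-0.08],"dr": [0,0,0],"hand": 0},{"delta_pos": [0,0,-0.12],"dr": [0,0,-6],"hand": 0},{"delta_pos": [0,0,-0.16],"dr": [0,0,-12],"hand": 0},{"delta_pos": [0,0,-0.2],"dr": [0,0,-18],"hand": 0}]'

```text
time_s: 6.02
tool_pos: [0.5106, 0.0378, 0.3469]
tool_rot: [179.6, 0.1, 30.5]
ft_force: [0.2, 0.3, -0.8]
grip_width: -0.0002
```

```bash
python3 - <<'E'
from h import *
plan(fing(78,.105,.055,.36),78)
E
```

```text
t 6.02 pos [0.5106 0.0378 0.3469] rot [1.7958e+02 1.1000e-01 3.0530e+01] F [ 0.16  0.27 -0.79] w -0.0002
delta [ 0.0468  0.2128 -0.0117] |d| 0.218 dr [  0.35   0.28 -47.47]
```

>>> step_arm --steps '[{"delta_pos": [0.008,0.036,-0.006],"dr": [0,0,-7],"hand": 0},{"delta_pos": [0.016,0.072,-0.01],"dr": [0,0,-14],"hand": 0},{"delta_pos": [0.024,0.108,-0.01],"dr": [0,0,-21],"hand": 0},{"delta_pos": [0.032,0.144,-0.01],"dr": [0,0,-28],"hand": 0},{"delta_pos": [0.04,0.18,-0.01],"dr": [0,0,-35],"hand": 0}]'

```text
time_s: 6.43
tool_pos: [0.6375, -0.0988, 0.3584]
tool_rot: [179.7, 0.3, 65.1]
ft_force: [0.6, 1.1, 0.5]
grip_width: -0.0001
```

```bash
python3 - <<'E'
from h import *
plan(fing(78,.105,.055,.36),78)
E
```

```text
t 6.43 pos [ 0.6375 -0.0988  0.3584] rot [179.65   0.34  65.07] F [0.63 1.06 0.46] w -0.0001
delta [-0.0117  0.0291 -0.0014] |d| 0.031 dr [  0.31   0.38 -12.93]
```

>>> step_arm --steps '[{"delta_pos": [-0.006,0.015,0],"dr": [0,0,-6],"hand": 0},{"delta_pos": [-0.012,0.029,0],"dr": [0,0,-12],"hand": 0},{"delta_pos": [-0.012,0.029,0.03],"dr": [0,0,-13],"hand": 0},{"delta_pos": [-0.012,0.029,0.06],"dr": [0,0,-13],"hand": 0},{"delta_pos": [-0.012,0.029,0.09],"dr": [0,0,-13],"hand": 0}]'

```text
time_s: 6.85
tool_pos: [0.6593, -0.1239, 0.2678]
tool_rot: [179.6, 0.4, 78.0]
ft_force: [0.7, 0.4, 0.3]
grip_width: 0.0001
```

```bash
python3 - <<'E'
from h import *
plan(fing(78,.105,.045,.229),78)
I=imaging.capture('top'); cv2.imwrite('pics/top7.png',cv2.resize(I[:,:,::-1][60:320,180:440],None,fx=2,fy=2))
I=imaging.capture('scene'); cv2.imwrite('pics/scene7.png',I[:,:,::-1])
E
```

```text
t 6.85 pos [ 0.6593 -0.1239  0.2678] rot [179.65   0.44  77.98] F [0.7  0.45 0.26] w 0.0001
delta [ 0.0024 -0.011   0.0387] |d| 0.04 dr [ 0.35  0.44 -0.02]
```

View pics/top7.png

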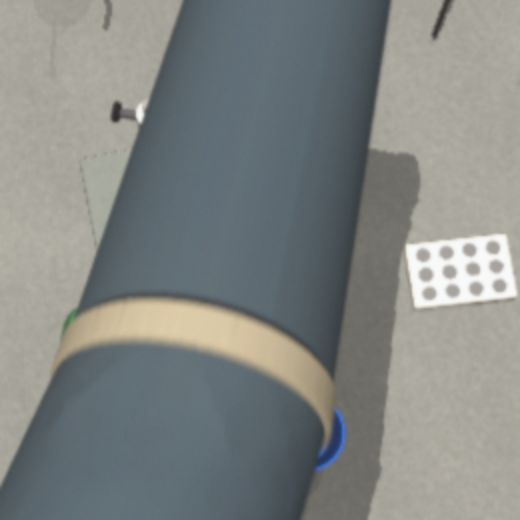

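View pics/scene7.png

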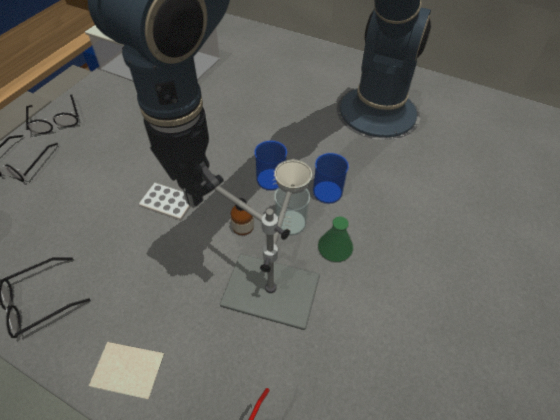

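>>> step_arm --steps '[{"delta_pos": [0.001,0,0.013],"dr": [0,0,0],"hand": 0},{"delta_pos": [0.002,0,0.026],"dr": [0,0,0],"hand": 0},{"delta_pos": [0.002,0,0.039],"dr": [0,0,0],"hand": 0},{"delta_pos": [0.002,-0.008,0.039],"dr": [0,0,0],"hand": 0},{"delta_pos": [0.002,-0.016,0.039],"dr": [0,0,0],"hand": 0}]'

```text
time_s: 7.37
tool_pos: [0.6397, -0.1172, 0.2234]
tool_rot: [-179.6, 0.5, 78.0]
ft_force: [0.6, -0.2, 0.8]
grip_width: -0.0001
```

>>> step_arm --steps '[{"delta_pos": [0,-0.006,0],"dr": [0,0,0],"hand": 0},{"delta_pos": [0,-0.012,0],"dr": [0,0,0],"hand": 0},{"delta_pos": [0,-0.016,0],"dr": [0,0,0],"hand": 0},{"delta_pos": [0,-0.02,0],"dr": [0,0,0],"hand": 0},{"delta_pos": [0,-0.024,0],"dr": [0,0,0],"hand": 0}]'

```text
time_s: 7.78
tool_pos: [0.6166, -0.1124, 0.2245]
tool_rot: [-179.7, 0.5, 78.0]
ft_force: [1.8, -0.2, 0.2]
grip_width: -0.0001
```

```bash
python3 - <<'E'
from h import *
for a in (78,68,58,53): plan(fing(a,.105,.016,.229),a)
I=imaging.capture('wrist'); cv2.imwrite('pics/wrist8.png',I[:,:,::-1])
I=imaging.capture('scene'); cv2.imwrite('pics/scene8.png',cv2.resize(I[:,:,::-1][100:300,100:350],None,fx=3,fy=3))
E
```

```text
t 7.78 pos [ 0.6166 -0.1124  0.2245] rot [-179.72    0.51   78.04] F [ 1.79 -0.15  0.19] w -0.0001
delta [-0.0003  0.0043 -0.0045] |d| 0.006 dr [-0.28  0.51  0.04]
t 7.78 pos [ 0.6166 -0.1124  0.2245] rot [-179.72    0.51   78.04] F [ 1.79 -0.15  0.19] w -0.0001
delta [-0.0014 -0.0141 -0.0044] |d| 0.015 dr [-0.24  0.53 10.04]
t 7.78 pos [ 0.6166 -0.1124  0.2245] rot [-179.72    0.51   78.04] F [ 1.79 -0.15  0.19] w -0.0001
delta [ 0.0006 -0.0325 -0.0043] |d| 0.033 dr [-0.19  0.55 20.04]
t 7.78 pos [ 0.6166 -0.1124  0.2245] rot [-179.72    0.51   78.04] F [ 1.79 -0.15  0.19] w -0.0001
delta [ 0.0029 -0.0415 -0.0043] |d| 0.042 dr [-0.17  0.56 25.04]
```

View pics/wrist8.png

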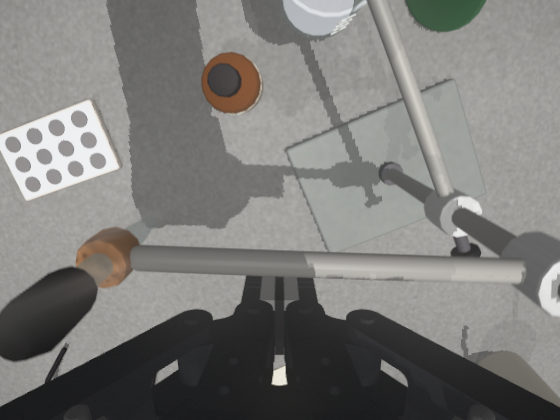

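View pics/scene8.png

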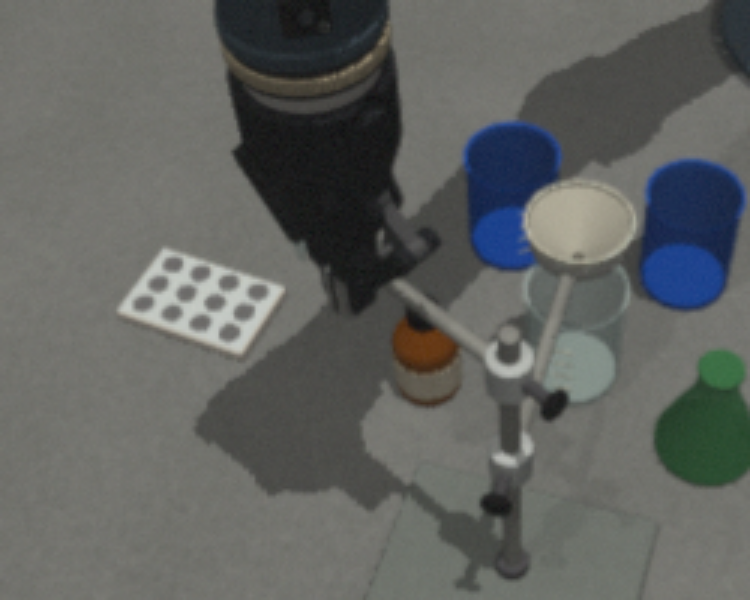

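>>> step_arm --steps '[{"delta_pos": [0.001,-0.003,-0.003],"dr": [0,0,4],"hand": 0},{"delta_pos": [0.002,-0.012,-0.004],"dr": [0,0,9],"hand": 0},{"delta_pos": [0.003,-0.021,-0.004],"dr": [0,0,14],"hand": 0},{"delta_pos": [0.005,-0.031,-0.004],"dr": [0,0,20],"hand": 0},{"delta_pos": [0.008,-0.039,-0.004],"dr": [0,0,25],"hand": 0}]'

```text
time_s: 8.3
tool_pos: [0.5792, -0.0975, 0.2286]
tool_rot: [-179.9, 0.7, 52.7]
ft_force: [0.4, -2.0, 1.1]
grip_width: 0.0001
```

```bash
python3 - <<'E'
from h import *
for a in (53,43,33,28): plan(fing(a,.1,.016,.229),a)
E
```

```text
t 8.3 pos [ 0.5792 -0.0975  0.2286] rot [-179.93    0.67   52.69] F [ 0.36 -2.04  1.07] w 0.0001
delta [ 0.0007 -0.     -0.0004] |d| 0.001 dr [-0.07  0.67 -0.31]
t 8.3 pos [ 0.5792 -0.0975  0.2286] rot [-179.93    0.67   52.69] F [ 0.36 -2.04  1.07] w 0.0001
delta [-0.0007 -0.0176 -0.0004] |d| 0.018 dr [-0.01  0.67  9.69]
t 8.3 pos [ 0.5792 -0.0975  0.2286] rot [-179.93    0.67   52.69] F [ 0.36 -2.04  1.07] w 0.0001
delta [ 0.0011 -0.0352 -0.0004] |d| 0.035 dr [ 0.05  0.67 19.69]
t 8.3 pos [ 0.5792 -0.0975  0.2286] rot [-179.93    0.67   52.69] F [ 0.36 -2.04  1.07] w 0.0001
delta [ 0.0031 -0.0438 -0.0004] |d| 0.044 dr [ 0.08  0.67 24.69]
```

>>> step_arm --steps '[{"delta_pos": [0,-0.009,0],"dr": [0,0,5],"hand": 0},{"delta_pos": [0,-0.018,0],"dr": [0,0,10],"hand": 0},{"delta_pos": [0,-0.027,0],"dr": [0,0,15],"hand": 0},{"delta_pos": [0.001,-0.034,0],"dr": [0,0,19],"hand": 0},{"delta_pos": [0.002,-0.039,0],"dr": [0,0,22],"hand": 0}]'

```text
time_s: 8.72
tool_pos: [0.5489, -0.0726, 0.2287]
tool_rot: [179.8, 0.7, 30.5]
ft_force: [0.5, -1.9, -0.1]
grip_width: 0.0001
```

```bash
python3 - <<'E'
from h import *
for a in (31,24,18,13): plan(fing(a,.1,.016,.229),a)
I=imaging.capture('scene'); cv2.imwrite('pics/scene9.png',cv2.resize(I[:,:,::-1][100:300,150:400],None,fx=3,fy=3))
I=imaging.capture('top'); cv2.imwrite('pics/top9.png',I[:,:,::-1])
E
```

```text
t 8.72 pos [ 0.5489 -0.0726  0.2287] rot [179.78   0.68  30.49] F [ 0.47 -1.94 -0.13] w 0.0001
delta [ 0.0004  0.0004 -0.0003] |d| 0.001 dr [ 0.22  0.68 -0.51]
t 8.72 pos [ 0.5489 -0.0726  0.2287] rot [179.78   0.68  30.49] F [ 0.47 -1.94 -0.13] w 0.0001
delta [-0.0009 -0.0119 -0.0004] |d| 0.012 dr [0.26 0.66 6.49]
t 8.72 pos [ 0.5489 -0.0726  0.2287] rot [179.78   0.68  30.49] F [ 0.47 -1.94 -0.13] w 0.0001
delta [-0.0008 -0.0225 -0.0004] |d| 0.023 dr [ 0.3   0.65 12.49]
t 8.72 pos [ 0.5489 -0.0726  0.2287] rot [179.78   0.68  30.49] F [ 0.47 -1.94 -0.13] w 0.0001
delta [ 0.0001 -0.0313 -0.0005] |d| 0.031 dr [ 0.33  0.64 17.49]
```

View pics/scene9.png

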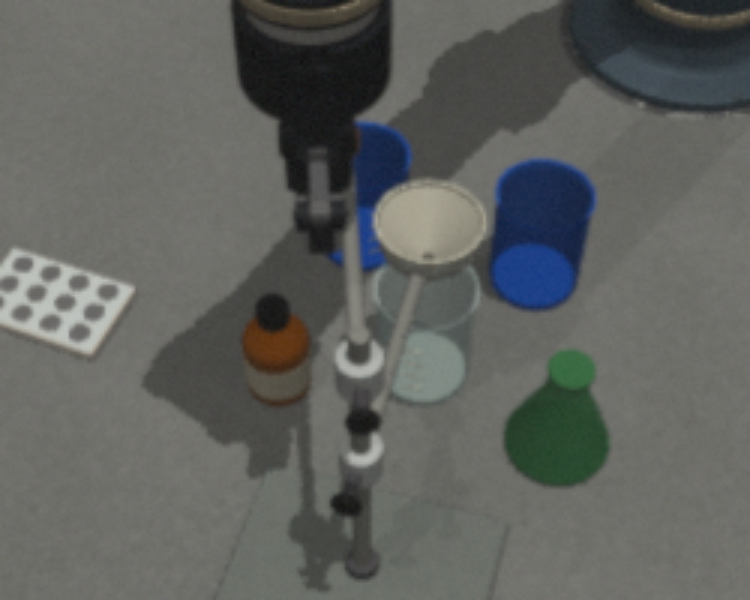

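View pics/top9.png

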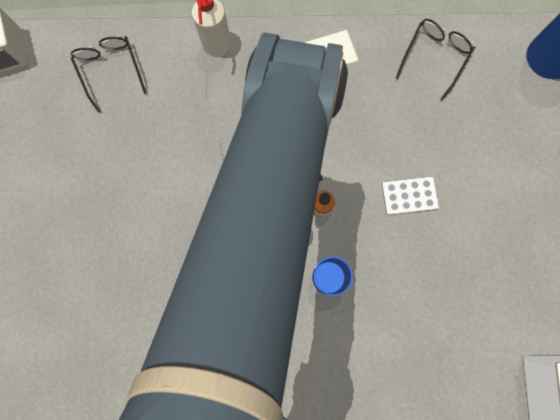

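>>> step_arm --steps '[{"delta_pos": [-0.0005,-0.007,0],"dr": [0,0,4],"hand": 0},{"delta_pos": [-0.001,-0.014,0],"dr": [0,0,8],"hand": 0},{"delta_pos": [-0.001,-0.02,0],"dr": [0,0,11],"hand": 0},{"delta_pos": [-0.001,-0.024,0],"dr": [0,0,13.5],"hand": 0},{"delta_pos": [-0.001,-0.026,0],"dr": [0,0,14.5],"hand": 0}]'

```text
time_s: 9.23
tool_pos: [0.5353, -0.0498, 0.2287]
tool_rot: [179.6, 0.6, 16.3]
ft_force: [0.6, -0.4, 0.7]
grip_width: -0.0005
```

>>> step_arm --steps '[{"delta_pos": [0,0.005,0],"dr": [0,0,0],"hand": 0},{"delta_pos": [0,0.02,0],"dr": [0,0,0],"hand": 0},{"delta_pos": [0,0.04,0],"dr": [0,0,0],"hand": 0},{"delta_pos": [0,0.06,0],"dr": [0,0,0],"hand": 0},{"delta_pos": [0,0.08,0],"dr": [0,0,0],"hand": 0}]'

```text
time_s: 9.65
tool_pos: [0.5581, -0.1279, 0.2292]
tool_rot: [179.7, 0.6, 16.4]
ft_force: [0.5, -0.3, 0.1]
grip_width: -0.0
```

```bash
python3 - <<'E'
from h import *
st()
I=imaging.capture('scene'); cv2.imwrite('pics/scene10.png',cv2.resize(I[:,:,::-1][100:300,200:400],None,fx=3,fy=3))
I=imaging.capture('top'); cv2.imwrite('pics/top10.png',cv2.resize(I[:,:,::-1][120:320,160:420],None,fx=3,fy=3))
I=imaging.capture('wrist'); cv2.imwrite('pics/wrist10.png',I[:,:,::-1])
E
```

```text
t 9.65 pos [ 0.5581 -0.1279  0.2292] rot [179.65   0.55  16.35] F [ 0.45 -0.32  0.1 ] w -0.0
```

View pics/scene10.png

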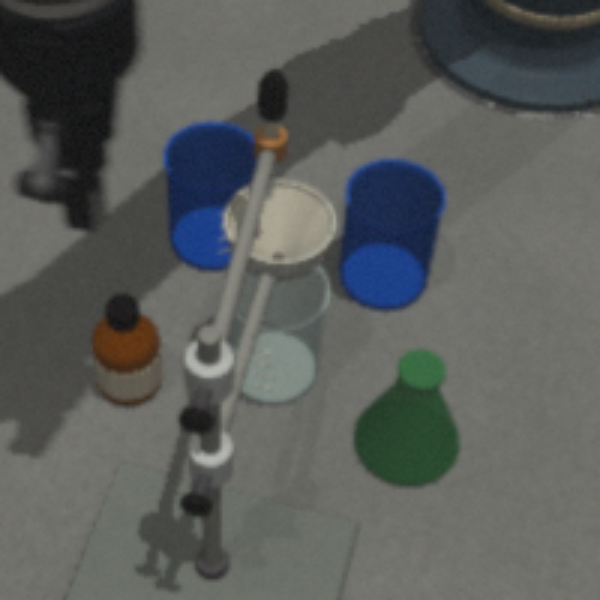

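View pics/top10.png

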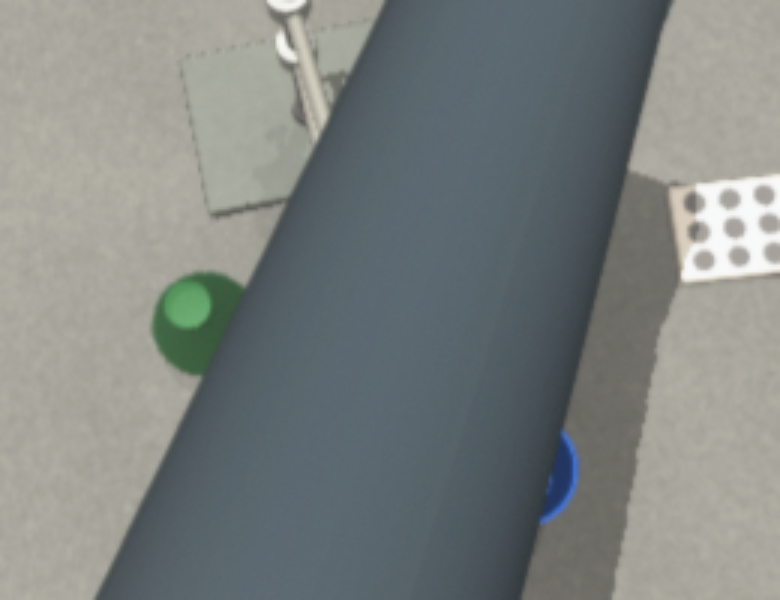

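View pics/wrist10.png

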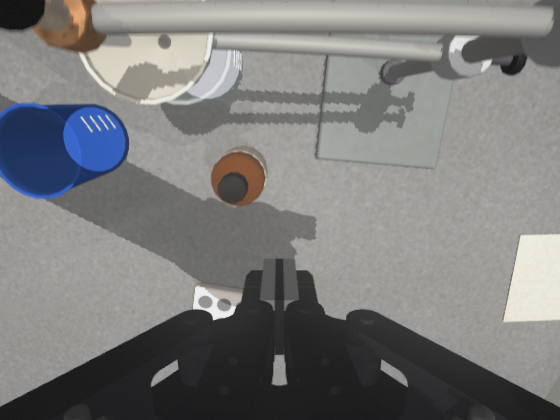

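```bash
python3 - <<'E'
from h import *
for n,c,z in [('collar',(271,136),.235),('bulb',(273,75),.282),('mouth',(280,221),.165)]:
    w=cast('scene',np.array(c)/3+[200,100],z)[0]; print(n,w.round(4),ang(w))
E
```

```text
collar [ 0.462  -0.0533  0.235 ] (np.float64(15.51), np.float64(0.1713))
bulb [ 0.4618 -0.0537  0.282 ] (np.float64(15.64), np.float64(0.1715))
mouth [ 0.4621 -0.0444  0.165 ] (np.float64(12.61), np.float64(0.169))
```

```bash
python3 - <<'E'
from h import *
plan([.5375,-.0574,.229],16); plan([.5353,-.0498,.229],16.3); plan([.5332,-.0449,.229],13.3)
E
```

```text
t 9.8 pos [ 0.5578 -0.129   0.2291] rot [179.6    0.57  16.1 ] F [-0.17  0.15 -0.46] w 0.0002
delta [ 0.0003 -0.0744 -0.0004] |d| 0.074 dr [0.4  0.57 0.1 ]
t 9.8 pos [ 0.5578 -0.129   0.2291] rot [179.6    0.57  16.1 ] F [-0.17  0.15 -0.46] w 0.0002
delta [ 0.0003 -0.0823 -0.0004] |d| 0.082 dr [ 0.4   0.57 -0.2 ]
t 9.8 pos [ 0.5578 -0.129   0.2291] rot [179.6    0.57  16.1 ] F [-0.17  0.15 -0.46] w 0.0002
delta [-0.0003 -0.0876 -0.0005] |d| 0.088 dr [0.41 0.56 2.8 ]
```

>>> step_arm --steps '[{"delta_pos": [0,-0.018,0],"dr": [0,0,0],"hand": 0},{"delta_pos": [0,-0.036,0],"dr": [0,0,0],"hand": 0},{"delta_pos": [0,-0.054,0],"dr": [0,0,0],"hand": 0},{"delta_pos": [0,-0.068,0],"dr": [0,0,0],"hand": 0},{"delta_pos": [0,-0.075,0],"dr": [0,0,0],"hand": 0}]'

```text
time_s: 10.22
tool_pos: [0.5364, -0.0539, 0.2283]
tool_rot: [179.7, 0.6, 16.4]
ft_force: [0.5, 0.0, -0.5]
grip_width: -0.0001
```

```bash
python3 - <<'E'
from h import *
plan([.5353,-.0498,.229],16.3); plan([.5332,-.0449,.229],13.3)
E
```

```text
t 10.22 pos [ 0.5364 -0.0539  0.2283] rot [179.71   0.6   16.37] F [ 0.5   0.05 -0.54] w -0.0001
delta [ 0.0001 -0.0043 -0.0007] |d| 0.004 dr [0.29 0.6  0.07]
t 10.22 pos [ 0.5364 -0.0539  0.2283] rot [179.71   0.6   16.37] F [ 0.5   0.05 -0.54] w -0.0001
delta [-0.0006 -0.0096 -0.0007] |d| 0.01 dr [0.3  0.6  3.07]
```

>>> step_arm --steps '[{"delta_pos": [0,-0.002,0],"dr": [0,0,0],"hand": 0},{"delta_pos": [0,-0.0045,0],"dr": [0,0,1],"hand": 0},{"delta_pos": [-0.0005,-0.0065,0],"dr": [0,0,2],"hand": 0},{"delta_pos": [-0.0005,-0.0085,0],"dr": [0,0,3],"hand": 0},{"delta_pos": [-0.0005,-0.0095,0],"dr": [0,0,3],"hand": 0}]'

```text
time_s: 10.63
tool_pos: [0.5334, -0.0456, 0.2284]
tool_rot: [179.6, 0.6, 13.3]
ft_force: [-0.2, -1.0, -0.7]
grip_width: -0.0001
```

>>> step_arm --steps '[{"delta_pos": [0,0.005,0],"dr": [0,0,0],"hand": 0},{"delta_pos": [0,0.025,0],"dr": [0,0,0],"hand": 0},{"delta_pos": [0,0.05,0],"dr": [0,0,0],"hand": 0},{"delta_pos": [0,0.08,0],"dr": [0,0,0],"hand": 0},{"delta_pos": [0,0.11,0],"dr": [0,0,0],"hand": 0}]'

```text
time_s: 11.05
tool_pos: [0.5588, -0.1539, 0.2291]
tool_rot: [179.7, 0.6, 13.3]
ft_force: [-0.4, -0.7, -0.0]
grip_width: 0.0007
```

>>> step_arm --steps '[{"delta_pos": [0,0,-0.035],"dr": [0,0,0],"hand": 0},{"delta_pos": [0,0.02,-0.07],"dr": [0,0,0],"hand": 0},{"delta_pos": [0,0.05,-0.1],"dr": [0,0,0],"hand": 0},{"delta_pos": [0,0.09,-0.1],"dr": [0,0,0],"hand": 0},{"delta_pos": [0,0.13,-0.1],"dr": [0,0,0],"hand": 0}]'

```text
time_s: 11.47
tool_pos: [0.5909, -0.2813, 0.3328]
tool_rot: [179.5, 0.3, 13.4]
ft_force: [1.0, -0.4, -0.4]
grip_width: 0.0002
```

```bash
python3 - <<'E'
from h import *
st()
I=imaging.capture('scene'); cv2.imwrite('pics/scene11.png',cv2.resize(I[:,:,::-1][100:300,200:400],None,fx=3,fy=3))
I=imaging.capture('top'); cv2.imwrite('pics/top11.png',cv2.resize(I[:,:,::-1][95:295,150:400],None,fx=3,fy=3,interpolation=cv2.INTER_CUBIC))
E
```

```text
t 11.47 pos [ 0.5909 -0.2813  0.3328] rot [179.55   0.3   13.41] F [ 0.97 -0.36 -0.39] w 0.0002
```

View pics/scene11.png

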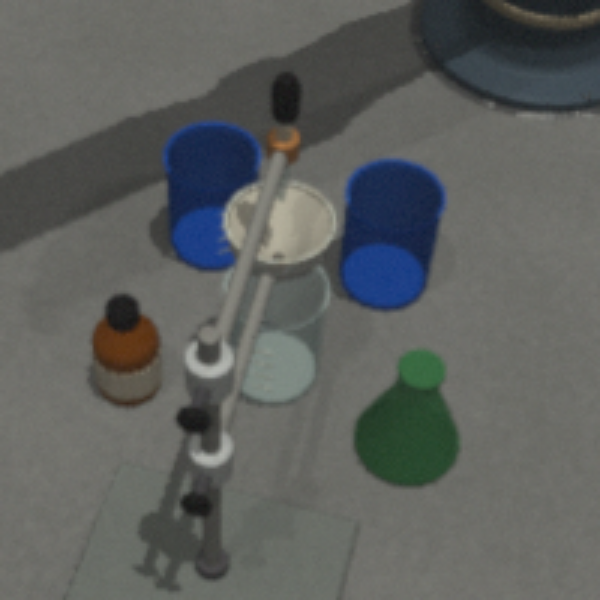

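View pics/top11.png

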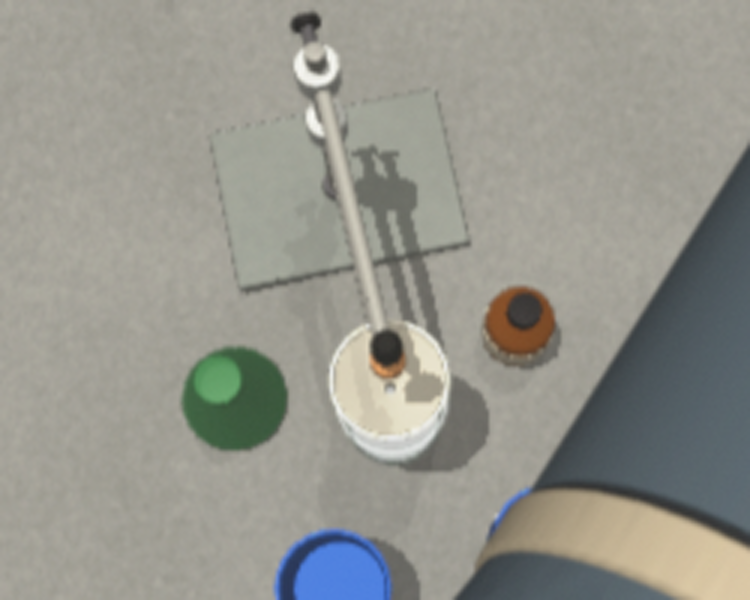

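```bash
python3 - <<'E'
from h import *
for cam,n,c,z in [('s','collar',(284,139),.235),('s','bulb',(286,77),.282),('s','mouth',(280,221),.165),('t','collar',(387,360),.235),('t','bulb',(387,344),.282),('t','mouth',(390,378),.165),('t','flask',(217,380),.092),('t','cap',(526,309),.09)]:
    w=cast('scene' if cam=='s' else 'top',np.array(c)/3+([200,100] if cam=='s' else [150,95]),z)[0]; print(cam,n,w.round(4),ang(w))
E
```

```text
s collar [ 0.4606 -0.0454  0.235 ] (np.float64(12.82), np.float64(0.1706))
s bulb [ 0.4599 -0.0465  0.282 ] (np.float64(13.14), np.float64(0.1716))
s mouth [ 0.4621 -0.0444  0.165 ] (np.float64(12.61), np.float64(0.169))
t collar [ 0.46   -0.0466  0.235 ] (np.float64(13.18), np.float64(0.1715))
t bulb [ 0.4602 -0.0474  0.282 ] (np.float64(13.44), np.float64(0.1715))
t mouth [ 0.4611 -0.0473  0.165 ] (np.float64(13.48), np.float64(0.1706))
t flask [0.472  0.0656 0.092 ] (np.float64(-25.26), np.float64(0.1713))
t cap [ 0.5179 -0.1353  0.09  ] (np.float64(49.51), np.float64(0.168))
```

>>> step_arm --steps '[{"delta_pos": [0,0,0],"dr": [0,0,0],"hand": 0},{"delta_pos": [0,0,0],"dr": [0,0,0],"hand": 0},{"delta_pos": [0,0,0],"dr": [0,0,0],"hand": 0},{"delta_pos": [0,0,0],"dr": [0,0,0],"hand": 0},{"delta_pos": [0,0,0],"dr": [0,0,0],"hand": 0}]'

```text
time_s: 11.98
tool_pos: [0.5881, -0.2868, 0.3301]
tool_rot: [179.4, 0.7, 12.8]
ft_force: [-0.3, 0.5, 0.3]
grip_width: -0.0001
```

```bash
python3 - <<'E'
from h import *
st(); print(env.close_job())
E
```

```text
t 11.98 pos [ 0.5881 -0.2868  0.3301] rot [179.39   0.66  12.79] F [-0.32  0.48  0.29] w -0.0001
the job is handed in; nothing more can be done
None
```

I pushed the funnel arm over the clear beaker with the closed fingertips. I then pushed the dropper arm over the funnel in two nudges, backed the robot clear and handed the job in at about 12 s. Nothing was gripped, and the readings after each move showed contact forces of about 2 N.

- **Funnel over beaker:** in the top camera, the funnel's centre and the beaker's rim agree to about 1 mm sideways and 4–5 mm along the arm. The two cameras disagreed by up to 9 mm on the beaker's distance from the post (166 to 175 mm). The funnel's radius lies between those values, so the true offset should still be within 16 mm.
- **Dropper over funnel:** both cameras put the dropper within about 3 mm of the funnel's centre, measured on its collar and bulb because the tip itself was not visible.
- **Everything else:** the flask and bottle are where they started. I did not measure the beaker or the tile again. The beaker looks unmoved in the last pictures. The tile was hidden in the last top view, but nothing came near it.
- **At hand-in:** the robot touched nothing. I did not measure the arms' speeds, but the funnel read the same 6 s after its last push.

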